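# Hang a drilled clamp jaw on the bent drying rod

### The arm

A 7-joint arm with a two-finger parallel gripper is mounted at the origin on the work surface. World frame = base frame: x ahead of the robot, y to its left, z up, the work surface at z = 0. Lengths are in m, angles in degrees, forces in N, time in s.
With the tool pointing down it reaches from about 0.425 to 0.95 m from the base axis. Payload 16.7 kg.
Tool frame: the origin (TCP) lies at the very end of the fingers, on their centre line; the grasp point (between the pads) lies 19 mm behind it; z points along the fingers, y is the direction in which the jaws open and shut (so a half turn about z gives the same grasp; the last joint's range is limited). The gripper opens to 94 mm and grips with 3 to 60 N. Pads are 16 mm wide; open, the fingers measure 119 mm over their backs; the gripper's body (75 mm by 177 mm) begins 78 mm behind the grasp point.
Start: joints at [-81.618, 24.414, 4.234, 92.017, -1.954, 63.644, -3.845], TCP at [0.197, 0.646, 0.205] pointing down, gripper open.
Joint ranges: [-163.25, 163.25], [-28.42, 122.38], [-70.27, 78.77], [12.13, 141.07], [-58.53, 238.53], [9.26, 117.41], [-156.51, 156.51]. Speed limits (degrees/s): [108.29, 108.29, 136.94, 136.94, 172.46, 172.46, 172.46].

### API

Orientations are given as [roll, pitch, yaw] about the fixed x, y, z axes, in that order (R = Rz(yaw) Ry(pitch) Rx(roll)).
In Python, from bench import read_state, vision, arm, recognise gives the robot as it stands.
- The arm moves only by the shell command python3 -m handwheel 'ROWS' [FORCE]. ROWS is JSON, a list of rows, each an object with "offset": the shift along the tool's x, y, z in mm, a list of three; "roll": the turn about the tool's z in degrees; "jaw": the opening, from -1 (shut) to 1 (fully open). In form: [{"offset": [dx, dy, dz], "roll": roll, "jaw": jaw}, ...]. A call has exactly 8 rows; each row shifts and turns the commanded pose from where the row before left it, along the tool's axes as they then stand; what a row does not reach is not made up. A row lasts 1/10 s, in which the tool goes at most 50 mm and 8.59 degrees, less where a joint would pass 70% of its speed; a pose out of reach is approached as far as the arm can. A call with a gripper value outside its range is refused whole. The fingers move at their own pace and stop on an object; FORCE is the grip in N (left out, the last holds). Time passes only in rows, so rows that do not move let the fingers close, or fill a call up. It gives the time, the measured TCP pose, the force and the opening at its end, in the units of the state.
- read_state(): the state, without advancing time (a new reading comes with each control period).
- vision.read_camera(name): name is "scene" or "side" or "wrist"; returns (picture, depth): 400x640x3 uint8, red, green, blue; 400x640 float32, m along the optical axis (not along the pixel's ray), 0 where there is no reading.
- vision.calibration(name): a dict with "intrinsics" (3x3 intrinsics, pixels), "extrinsics" (4x4, takes a point from world to camera coordinates); the wrist camera has in their place "mount" (4x4, takes a point from camera to tool coordinates, whose origin is the TCP and whose axes are the flange's). Camera axes: x right, y up, looking along -z (the intrinsics and any distortion apply to the point x, -y, -z); pixel columns grow to the right and rows downward; lengths in m; the calibration is good to about 2 mm. A picture is of the moment at which its call begins: read the wrist's pose just before it. calibration takes no time and is no camera call.
- arm.finish_job(): hands the job in, once; it reports no verdict.
Trained networks look in the newest picture that a camera, given by its name, has taken for a name from the list of things; names that differ only in an ending like _2 or _b are one class to them, and where a whole thing is asked for, a point or a joint stands for the part that bears it (a point fixed in the world has none). Each returns a list of dicts, best first, with "conf" (0 to 1); they miss things now and then, are a little off and sometimes report something else, mostly with a low value. They report only what shows in the picture. A call takes as long as a camera call. They do not tell look-alikes from the thing itself.
- recognise(label, camera): "position" ([row, column] in pixels, amid what is visible of it).
The state is a dict: "t": time; "joints": joint angles; "qd": joint speeds; "joint_efforts": joint torques, N m; "ee_pos": TCP position; "orientation": TCP orientation; "ft_force": force on the tool from outside, world axes, zero at the start; "torque": the same for the moment, N m; "finger_gap": opening from 0.0 (shut) to 1.0 (fully open).
Only numpy, scipy, OpenCV 4.12 (cv2) and the standard library are available. Lean on these libraries where they do the work, as an engineer would, in place of code of your own. Each camera call takes 0.05 s, during which the arm holds its last target. There are 200 camera calls.

### The job

Hang the drilled wooden clamp jaw on the drying stand: thread its hole over the free end of the bent steel rod, ease it round the bend without forcing it, and slide it up against the stop collar by the post. Leave it hanging there from the rod, still and let go, and do not disturb anything else on the bench (its look-alike has no through hole).

Things in the scene. Friction and masses are not known exactly. Their poses are not given: they have to be found in the camera images.
- jaw: Drilled clamp jaw: pale wooden block, 44 (x) by 40 (y) by 130 mm tall (z), 0.13 to 0.25 kg, standing upright, loose. Origin at the centre of its underside. A round 26 mm hole runs right through along x, 90 mm up. A dark steel nut, 16 mm across, shows on both y faces 35 mm up. Gripped near the top by its y faces (40 mm apart), fingertips no lower than the hole's centre, the fingers clear the rod all the way.
- jaw_hole (a point): Centre of the jaw's hole, 90 mm above its underside and halfway through; axes as the jaw's, hole along x.
- stand: Fixed drying stand: wooden base 120 x 120 x 18 mm, origin under its centre; there a post 22 mm thick, 210 mm high. A level 12 mm steel rod, axis 200 mm up, leaves the post along the stand's -x, straight to x = -125 mm, bends a right angle (axis radius 55 mm) and runs along -y at x = -180 mm from y = -55 to its rounded free end at y = -151 mm. Nothing stands above the rod but collar and post top.
- stop_face (a point): On the rod's axis, in the open face of the fixed stop collar (38 mm across): stand x = -35, y = 0 mm; axes as the stand's. A jaw touching the collar has its hole centre 22 mm from here along -x. Let go, the jaw hangs with the roof of its hole on the rod, hole centre 7 mm below the rod's axis.
- bend_centre (a point): Centre of the bend's arc, at rod height: stand x = -125, y = -55 mm. The rod's axis runs 55 mm from it (axes as the stand's).
- rod_tip (a point): The rod's free end, on its axis: stand x = -180, y = -151 mm (axes as the stand's).
- blank: Look-alike clamp jaw with no through hole, same wood, size and steel nut, 44 x 40 x 130 mm, standing loose on the bench 100 mm or more from the drilled one (centres); origin under its centre. Not to be moved.
- glue: Yellow closed bottle, 60 mm across, 125 mm tall, loose; origin under its centre.
- tin: Closed tin, 90 mm across, 110 mm tall, loose; origin under its centre.
- sander: Cork sanding block with a wooden grip, 120 x 65 x 44 mm, loose, lying near the rod's free end; origin under its centre.
- mallet: Hammer with a wooden handle, 280 mm long, lying loose along its x; origin near its middle.
- square: Try square, 120 mm wooden stock and 190 mm steel blade, lying loose; origin under the stock.
- offcut: Wooden offcut 160 x 70 x 20 mm, lying loose; origin under its centre.
- mug: White cup, 80 mm across, 100 mm tall, loose; origin under its centre.
Things that resemble listed ones, but are neither listed nor needed, are in the scene too. Leave any green or purple look-alike of the jaw alone.

How it is judged:
By the outcome, as a careful person would: the job done as asked, in the order asked, and still so for the second after the job is handed in, with the robot touching nothing.
It also fails if it takes over 56 s, if anything falls off the work surface, if the arm or the gripper's body presses on something with over 40 N, if the wrist force passes 120 N, or if a joint passes its speed limit or range.

## Working session

There is one attempt and no reset: what is moved stays moved. The work goes in short steps, Python scripts to look and compute and a shell command to move; the robot and the scene stay as the last step left them, time stands still between calls to the robot, and variables do not carry over. Pictures are saved under pics/ and viewed, about 8 in all and at most 12, crops included, and the job is handed in when it is done.

```bash
mkdir -p pics; ls; cat > h.py <<'E'
import numpy as np, cv2
from bench import read_state, vision, arm, recognise
from scipy.spatial.transform import Rotation as R
def tcp():
    s=read_state(); T=np.eye(4); T[:3,:3]=R.from_euler('xyz',s['orientation'],degrees=True).as_matrix(); T[:3,3]=s['ee_pos']; return T
def c2w(cam):
    c=vision.calibration(cam)
    K=np.array(c['intrinsics'])
    M=np.linalg.inv(np.array(c['extrinsics'])) if 'extrinsics' in c else tcp()@np.array(c['mount'])
    return K,M
def cloud(cam):
    K,M=c2w(cam); p,d=vision.read_camera(cam)
    v,u=np.mgrid[:400,:640]
    P=np.stack([(u-K[0,2])/K[0,0]*d,-(v-K[1,2])/K[1,1]*d,-d,np.ones_like(d)],-1)@M.T
    P=P[...,:3]; P[d==0]=np.nan
    return p,P
def save(n,p,s=1.25): cv2.imwrite('pics/'+n,cv2.resize(p[...,::-1],None,fx=s,fy=s,interpolation=cv2.INTER_CUBIC))
E
python3 - <<'E'
from h import *
print(read_state())
for c in('scene','side','wrist'): print({k:np.round(v,3).tolist() if not isinstance(v,str) else v for k,v in vision.calibration(c).items()})
for c in('scene','side'):
    p,P=cloud(c); save(c+'0.png',p); np.savez(c+'0.npz',p=p,P=P)
    for l in('jaw','stand','blank','sander','glue','tin','mug','mallet'):
        for r in recognise(l,c):
            v,u=map(int,r['position']); print(c,l,round(r['conf'],2),v,u,np.round(P[v,u],3))
E
```

```text
pics
{'t': 0.0, 'joints': array([-81.61570335,  24.4522277 ,   4.23310999,  92.05232491,
        -1.95421381,  63.64360257,  -3.84304386]), 'qd': array([0.03408161, 0.11034677, 0.00802655, 0.09618714, 0.03616582,
       0.05943567, 0.07883045]), 'joint_efforts': array([-6.61748090e-04, -9.35847473e+01,  3.66664298e+00, -4.54188287e+01,
       -4.88184602e-02,  2.07140768e-02,  1.36370536e-04]), 'ee_pos': array([0.19670544, 0.64523725, 0.2047459 ]), 'orientation': array([-1.79924315e+02,  6.14067179e-03,  1.63047863e+02]), 'ft_force': array([ 0.01606932, -0.2164212 ,  0.9536177 ]), 'torque': array([-0.03906878, -0.05337026,  0.03870917]), 'finger_gap': 1.0002626991223094}
{'intrinsics': [[386.936, 0.0, 308.945], [0.0, 386.936, 194.545], [0.0, 0.0, 1.0]], 'extrinsics': [[0.008, 1.0, -0.019, 0.016], [-0.751, 0.019, 0.66, 0.303], [0.66, 0.009, 0.751, -1.695], [0.0, 0.0, 0.0, 1.0]]}
{'intrinsics': [[490.295, 0.0, 322.553], [0.0, 490.295, 191.937], [0.0, 0.0, 1.0]], 'extrinsics': [[0.999, -0.053, 0.007, -0.526], [0.022, 0.527, 0.85, -0.101], [-0.049, -0.848, 0.527, -1.619], [0.0, 0.0, 0.0,
[... 658 characters left out ...]
[0.464 0.389 0.097]
scene mug 0.89 158 438 [0.27  0.476 0.046]
scene mallet 0.81 281 264 [ 0.767 -0.158  0.021]
side jaw 0.7 289 288 [ 0.416 -0.437  0.095]
side jaw 0.65 269 314 [ 0.485 -0.339  0.073]
side jaw 0.58 275 349 [ 0.575 -0.378  0.082]
side jaw 0.21 312 335 [ 0.528 -0.517  0.092]
side jaw 0.19 255 249 [ 0.296 -0.193  0.009]
side stand 0.75 188 360 [0.666 0.129 0.038]
side blank 0.63 251 364 [ 0.626 -0.286  0.087]
side sander 0.89 230 297 [ 0.441 -0.109  0.035]
side glue 0.58 313 339 [ 0.537 -0.518  0.09 ]
side tin 0.67 150 291 [0.422 0.369 0.072]
side mug 0.62 145 261 [0.302 0.425 0.068]
side mallet 0.72 230 295 [ 0.434 -0.111  0.037]
side mallet 0.66 239 407 [ 0.779 -0.154  0.023]
```

View pics/scene0.png

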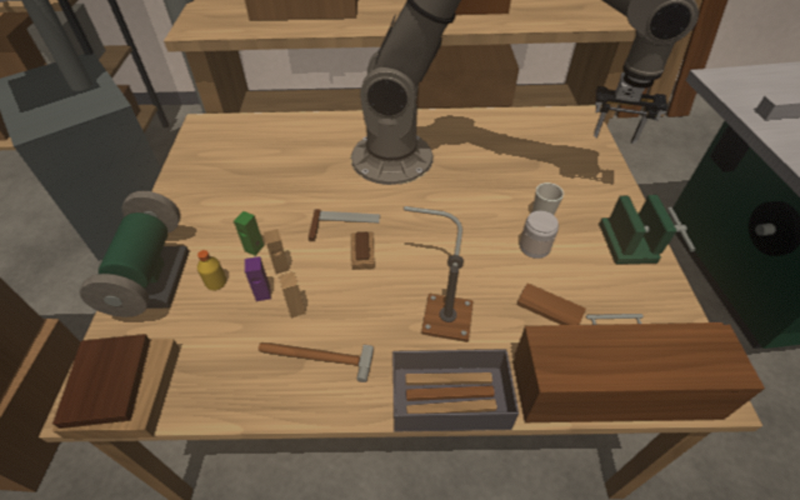

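View pics/side0.png

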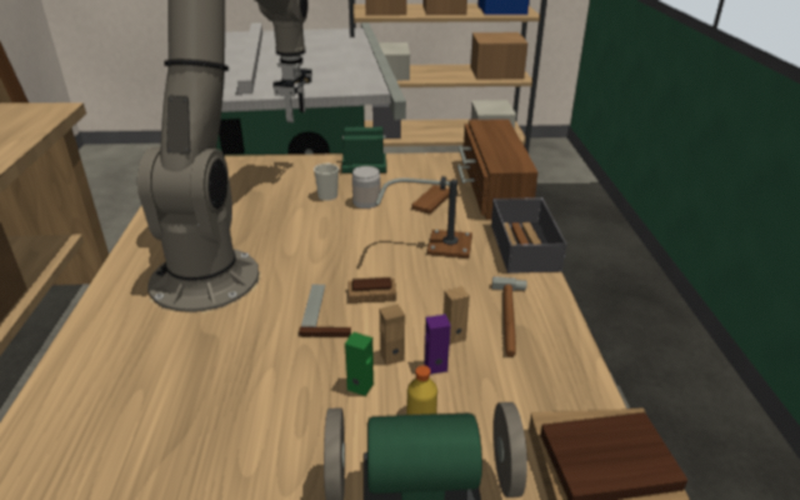

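The scene picture shows two wooden upright blocks, at (275,250) and (290,293) in the 800-px view, with green and purple look-alikes beside them. The stand is at (447,300), and its rod bends round to a free end at (407,208). In the side view the wooden blocks are at (392,335) and (455,315). I'll enlarge both to find the hole.

```bash
python3 - <<'E'
from h import *
a=np.load('scene0.npz')['p'];b=np.load('side0.npz')['p']
A=a[180:260,180:260];B=b[220:300,290:390]
f=lambda x,w:cv2.resize(x,(w,400),interpolation=cv2.INTER_CUBIC)
im=np.hstack([f(A,380),f(B,420)]); im=np.clip(im.astype(float)*1.4,0,255).astype('uint8')
save('crop1.png',im,1)
E
```

```text
(no output)
```

View pics/crop1.png

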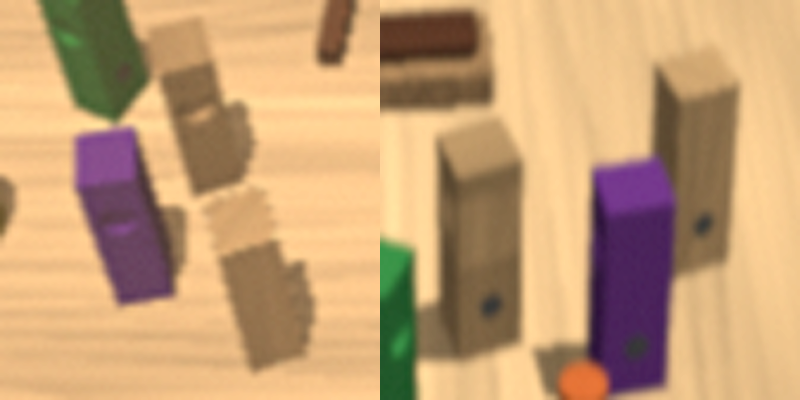

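Candidates (scene px, row,col): wooden (203,218) shows the lit hole through its +x face. Wooden (237,231) has a plain face there, so it is the blank. The purple and green ones are to be left alone. The drilled jaw is therefore the one near (0.50,-0.33). Next I'll fit the jaw and the stand from the clouds.

```bash
python3 - <<'E'
from h import *
for c in('scene','side'):
    P=np.load(c+'0.npz')['P']; X,Y,Z=P[...,0],P[...,1],P[...,2]
    for n,m in(('jaw',(abs(X-.485)<.05)&(abs(Y+.33)<.05)&(abs(Z-.13)<.008)),('blank',(abs(X-.62)<.06)&(abs(Y+.27)<.05)&(abs(Z-.13)<.008)),
      ('base',(abs(X-.68)<.12)&(abs(Y-.13)<.12)&(abs(Z-.018)<.006)),('sander',(abs(X-.45)<.1)&(abs(Y+.09)<.1)&(Z>.03)&(Z<.06))):
        q=P[m]; 
        if len(q)<5: print(c,n,len(q));continue
        print(c,n,len(q),cv2.minAreaRect((q[:,:2]*1000).astype('float32')),q[:,2].mean())
    m=(Z>.17)&(Z<.225)&(X>.35)&(X<.8)&(Y>-.1)&(Y<.25)
    q=P[m]; q=q[np.argsort(q[:,0])]; print(len(q)); print(np.round(q[::max(1,len(q)//30)],3).tolist())
    for y0 in (-.05,0,.05): 
        mm=(Z>.06)&(abs(X-.5)<.3)&(Y>-.15)&(Y<.3); 
    print('heights >.06 other', np.round(np.nanmax(P[(X>.2)&(X<.9)&(abs(Y)<.6)],0),3))
E
```

```text
scene jaw 138 ((483.87652587890625, -321.67645263671875), (48.32423782348633, 39.478240966796875), 18.85259246826172) 0.12914281881365874
scene blank 169 ((630.1854248046875, -260.54425048828125), (46.01747512817383, 39.68339920043945), 18.704864501953125) 0.12901222996775466
scene base 1049 ((667.4132080078125, 134.6856689453125), (119.86124420166016, 122.47052001953125), 77.40847778320312) 0.01795188765249205
scene sander 280 ((443.7730407714844, -89.10015106201172), (112.3770523071289, 59.09970474243164), 2.639214277267456) 0.04166827204307986
493
[[0.455, 0.042, 0.202], [0.464, 0.058, 0.205], [0.467, 0.048, 0.204], [0.469, 0.086, 0.206], [0.473, 0.092, 0.205], [0.476, 0.102, 0.203], [0.479, 0.086, 0.206], [0.482, 0.117, 0.2], [0.487, 0.12, 0.204], [0.493, 0.147, 0.205], [0.503, 0.15, 0.203], [0.519, 0.157, 0.205], [0.536, 0.159, 0.205], [0.552, 0.16, 0.204], [0.569, 0.155, 0.205], [0.583, 0.148, 0.204], [0.6, 0.149, 0.205], [0.614, 0.144, 0.207], [0.635, 0.147, 0.214], [0.639, 0.133, 0.215], [0.641, 0.126, 0.191], [0.643, 0.129, 0.216], [0.645, 0.148, 0.199], [0.647, 0.15, 0.198]
[... 790 characters left out ...]
 0.206], [0.468, 0.035, 0.205], [0.471, 0.065, 0.204], [0.475, 0.096, 0.206], [0.482, 0.108, 0.203], [0.49, 0.137, 0.2], [0.5, 0.149, 0.197], [0.511, 0.157, 0.204], [0.521, 0.156, 0.205], [0.532, 0.16, 0.202], [0.545, 0.152, 0.21], [0.555, 0.152, 0.203], [0.565, 0.149, 0.207], [0.578, 0.146, 0.201], [0.589, 0.15, 0.207], [0.599, 0.147, 0.2], [0.612, 0.139, 0.204], [0.625, 0.135, 0.206], [0.631, 0.132, 0.215], [0.635, 0.131, 0.207], [0.638, 0.129, 0.212], [0.641, 0.13, 0.219], [0.646, 0.139, 0.192], [0.656, 0.134, 0.187], [0.659, 0.131, 0.196], [0.662, 0.132, 0.21], [0.665, 0.128, 0.209], [0.668, 0.122, 0.193], [0.671, 0.123, 0.2], [0.674, 0.123, 0.211]]
heights >.06 other [0.9   0.6   0.605]
```

```bash
cat >> h.py <<'E'
import json
def model(n=60):
    t=np.linspace(0,np.pi/2,n)
    return np.vstack([np.c_[np.linspace(-.036,-.125,n),np.zeros(n)],np.c_[-.125-.055*np.sin(t),-.055+.055*np.cos(t)],np.c_[np.full(n,-.18),np.linspace(-.055,-.151,n)]])
def S(st,p): # stand frame xy -> world xy
    c,s=np.cos(st[2]),np.sin(st[2]); return np.atleast_2d(p)@np.array([[c,s],[-s,c]])+st[:2]
def fitrod(q,x0):
    from scipy.optimize import least_squares
    from scipy.spatial import cKDTree
    tip=np.array([-.18,-.151])
    def f(x):
        m=S(x,model()); d=cKDTree(m).query(q)[0]
        e=cKDTree(q).query(m)[0]
        return np.r_[d,np.maximum(e-.006,0)]
    return least_squares(f,x0,loss='soft_l1',f_scale=.004)
def plan(wps,step=48,dyaw=8.5,z=None):
    """wps: list of (x,y,z,yaw deg). prints rows in tool axes, rounded, assuming tool straight down"""
    s=read_state(); p=np.array(s['ee_pos']); yaw=s['orientation'][2]; rows=[]
    for w in wps:
        w=np.array(w,float); dy=(w[3]-yaw+180)%360-180
        n=max(1,int(np.ceil(max(np.linalg.norm(w[:3]-p)*1000/step,abs(dy)/dyaw))))
        p0,y0=p.copy(),yaw
        for k in range(1,n+1):
            tgt=p0+(w[:3]-p0)*k/n; ty=y0+dy*k/n
            d=R.from_euler('xyz',[180,0,yaw],degrees=True).inv().apply(tgt-p)*1000
            o=np.round(d).astype(int); r=round(-(ty-yaw),1)
            p=p+R.from_euler('xyz',[180,0,yaw],degrees=True).apply(o/1000); yaw-=r
            rows.append('{"offset":[%d,%d,%d],"roll":%g,"jaw":J}'%(*o,r))
    while len(rows)%8: rows.append('{"offset":[0,0,0],"roll":0,"jaw":J}')
    for i in range(0,len(rows),8): print('['+','.join(rows[i:i+8])+']')
    print('end',p,yaw)
E
python3 - <<'E'
from h import *
for c in('scene','side'):
    P=np.load(c+'0.npz')['P']; X,Y,Z=P[...,0],P[...,1],P[...,2]
    q=P[(Z>.190)&(Z<.210)&(X>.42)&(X<.62)&(Y>-.05)&(Y<.25)][:,:2]
    r=fitrod(q,[.667,.132,np.radians(-12.8)]); print(c,len(q),r.x[:2],np.degrees(r.x[2]),r.cost,S(r.x,[[-.18,-.151],[-.035,0]]))
plan([(.35,.52,.36,140),(.50,.32,.40,110),(.55,.10,.40,78)])
E
```

```text
scene 279 [0.66862887 0.13500245] -11.880959285583648 0.00129695260924278 [[0.4613972  0.02429548]
 [0.63437866 0.14220822]]
side 213 [0.66753038 0.12986707] -12.458786502311368 0.0011084878960918206 [[0.45919279 0.02125561]
 [0.63335458 0.13741787]]
[{"offset":[-31,-13,-26],"roll":3.8,"jaw":J},{"offset":[-31,-10,-26],"roll":3.9,"jaw":J},{"offset":[-32,-9,-25],"roll":3.8,"jaw":J},{"offset":[-32,-6,-26],"roll":3.9,"jaw":J},{"offset":[-33,-4,-26],"roll":3.8,"jaw":J},{"offset":[-33,-2,-26],"roll":3.8,"jaw":J},{"offset":[-41,-9,-7],"roll":5,"jaw":J},{"offset":[-41,-6,-6],"roll":5,"jaw":J}]
[{"offset":[-41,-3,-7],"roll":5,"jaw":J},{"offset":[-42,2,-6],"roll":5,"jaw":J},{"offset":[-41,5,-7],"roll":5,"jaw":J},{"offset":[-41,8,-7],"roll":5,"jaw":J},{"offset":[-45,-6,0],"roll":6.4,"jaw":J},{"offset":[-45,0,0],"roll":6.4,"jaw":J},{"offset":[-45,4,0],"roll":6.4,"jaw":J},{"offset":[-44,10,0],"roll":6.4,"jaw":J}]
[{"offset":[-43,14,0],"roll":6.4,"jaw":J},{"offset":[0,0,0],"roll":0,"jaw":J},{"offset":[0,0,0],"roll":0,"jaw":J},{"offset":[0,0,0],"roll":0,"jaw":J},{"offset":[0,0,0],"roll":0,"jaw":J},{"offset":[0,0,0],"roll":0,"jaw":J},{"offset":[0,0,0],"roll":0,"jaw":J},{"offset":[0,0,0],"roll":0,"jaw":J}]
end [0.55008094 0.09973237 0.40049704] 78.04655980378766
```

```bash
python3 -m handwheel '[{"offset":[-31,-13,-26],"roll":3.8,"jaw":1},{"offset":[-31,-10,-26],"roll":3.9,"jaw":1},{"offset":[-32,-9,-25],"roll":3.8,"jaw":1},{"offset":[-32,-6,-26],"roll":3.9,"jaw":1},{"offset":[-33,-4,-26],"roll":3.8,"jaw":1},{"offset":[-33,-2,-26],"roll":3.8,"jaw":1},{"offset":[-41,-9,-7],"roll":5,"jaw":1},{"offset":[-41,-6,-6],"roll":5,"jaw":1}]'
python3 -m handwheel '[{"offset":[-41,-3,-7],"roll":5,"jaw":1},{"offset":[-42,2,-6],"roll":5,"jaw":1},{"offset":[-41,5,-7],"roll":5,"jaw":1},{"offset":[-41,8,-7],"roll":5,"jaw":1},{"offset":[-45,-6,0],"roll":6.4,"jaw":1},{"offset":[-45,0,0],"roll":6.4,"jaw":1},{"offset":[-45,4,0],"roll":6.4,"jaw":1},{"offset":[-44,10,0],"roll":6.4,"jaw":1}]'
python3 -m handwheel '[{"offset":[-43,14,0],"roll":6.4,"jaw":1},{"offset":[0,0,0],"roll":0,"jaw":1},{"offset":[0,0,0],"roll":0,"jaw":1},{"offset":[0,0,0],"roll":0,"jaw":1},{"offset":[0,0,0],"roll":0,"jaw":1},{"offset":[0,0,0],"roll":0,"jaw":1},{"offset":[0,0,0],"roll":0,"jaw":1},{"offset":[0,0,0],"roll":0,"jaw":1}]'
python3 - <<'E'
from h import *
p,P=cloud('wrist'); save('wr1.png',p,1); np.savez('wr1.npz',p=p,P=P)
X,Y,Z=P[...,0],P[...,1],P[...,2]
q=P[(Z>.190)&(Z<.212)&(X>.42)&(X<.62)&(Y>-.05)&(Y<.25)]
r=fitrod(q[:,:2],[.667,.132,np.radians(-12.3)]); print(len(q),r.x[:2],np.degrees(r.x[2]),r.cost,S(r.x,[[-.18,-.151],[-.035,0]]),np.percentile(q[:,2],[5,50,95]))
E
```

```text
t: 1.7
ee_pos: [0.4014, 0.4522, 0.3744]
orientation: [179.9, -0.0, 129.9]
ft_force: [-0.1, 0.7, 0.2]
finger_gap: 1.0
t: 2.5
ee_pos: [0.5404, 0.142, 0.4007]
orientation: [180.0, -0.0, 84.2]
ft_force: [0.3, -0.2, 0.2]
finger_gap: 0.997
t: 3.3
ee_pos: [0.5501, 0.1001, 0.4004]
orientation: [-180.0, 0.0, 78.1]
ft_force: [-0.1, 0.6, -0.4]
finger_gap: 1.002
1813 [0.66807773 0.13533306] -12.1932570028921 0.008648928620866619 [[0.46024572 0.02575727]
 [0.6338673  0.14272541]] [0.20051835 0.20398744 0.20569052]
```

View pics/wr1.png

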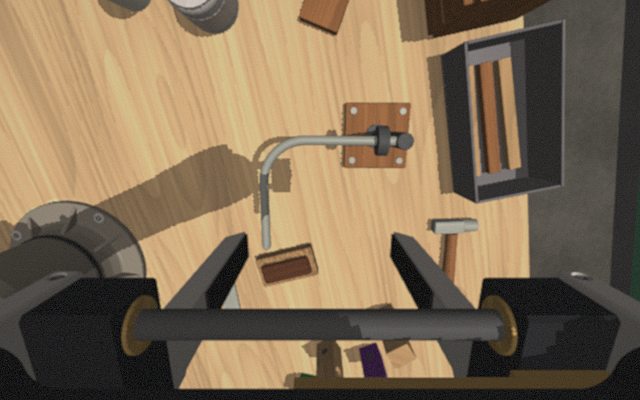

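The wrist view shows the stand base at (377,135), the collar at (383,140), the bend at (280,150), and the free tip at (266,247) with the sander below it at (287,265). The rod fits from the wrist and scene cameras agree within about 1.5 mm. On to the jaw.

```bash
python3 - <<'E'
from h import *
plan([(.55,-.15,.33,45),(.484,-.322,.25,18.6)])
E
```

```text
[{"offset":[-41,9,12],"roll":5.5,"jaw":J},{"offset":[-40,12,11],"roll":5.5,"jaw":J},{"offset":[-38,16,12],"roll":5.5,"jaw":J},{"offset":[-37,20,12],"roll":5.5,"jaw":J},{"offset":[-34,23,12],"roll":5.6,"jaw":J},{"offset":[-32,27,11],"roll":5.5,"jaw":J},{"offset":[-34,15,16],"roll":5.3,"jaw":J},{"offset":[-32,18,16],"roll":5.2,"jaw":J}]
[{"offset":[-30,21,16],"roll":5.3,"jaw":J},{"offset":[-29,23,16],"roll":5.3,"jaw":J},{"offset":[-26,26,16],"roll":5.3,"jaw":J},{"offset":[0,0,0],"roll":0,"jaw":J},{"offset":[0,0,0],"roll":0,"jaw":J},{"offset":[0,0,0],"roll":0,"jaw":J},{"offset":[0,0,0],"roll":0,"jaw":J},{"offset":[0,0,0],"roll":0,"jaw":J}]
end [ 0.48354315 -0.3216741   0.25043831] 18.570985554271996
```

```bash
python3 -m handwheel '[{"offset":[-41,9,12],"roll":5.5,"jaw":1},{"offset":[-40,12,11],"roll":5.5,"jaw":1},{"offset":[-38,16,12],"roll":5.5,"jaw":1},{"offset":[-37,20,12],"roll":5.5,"jaw":1},{"offset":[-34,23,12],"roll":5.6,"jaw":1},{"offset":[-32,27,11],"roll":5.5,"jaw":1},{"offset":[-34,15,16],"roll":5.3,"jaw":1},{"offset":[-32,18,16],"roll":5.2,"jaw":1}]'
python3 -m handwheel '[{"offset":[-30,21,16],"roll":5.3,"jaw":1},{"offset":[-29,23,16],"roll":5.3,"jaw":1},{"offset":[-26,26,16],"roll":5.3,"jaw":1},{"offset":[0,0,0],"roll":0,"jaw":1},{"offset":[0,0,0],"roll":0,"jaw":1},{"offset":[0,0,0],"roll":0,"jaw":1},{"offset":[0,0,0],"roll":0,"jaw":1},{"offset":[0,0,0],"roll":0,"jaw":1}]'
python3 - <<'E'
from h import *
p,P=cloud('wrist'); save('wr2.png',p,1); np.savez('wr2.npz',p=p,P=P)
X,Y,Z=P[...,0],P[...,1],P[...,2]
m=(abs(X-.484)<.045)&(abs(Y+.322)<.045)&(abs(Z-.13)<.006); q=P[m]
print(len(q),cv2.minAreaRect((q[:,:2]*1000).astype('float32')),q[:,2].mean(), q.mean(0)); print(np.argwhere(m).mean(0))
E
```

```text
t: 4.15
ee_pos: [0.5231, -0.2208, 0.298]
orientation: [180.0, 0.0, 34.2]
ft_force: [0.9, -0.4, 0.2]
finger_gap: 1.002
t: 4.95
ee_pos: [0.4841, -0.3211, 0.2508]
orientation: [180.0, -0.0, 18.7]
ft_force: [-0.3, -0.3, 0.8]
finger_gap: 0.998
1531 ((484.5986633300781, -322.28759765625), (44.05754852294922, 39.354530334472656), 19.441131591796875) 0.1289850217034979 [ 0.48548484 -0.32218279  0.12898502]
[199.84911822 319.76094056]
```

View pics/wr2.png

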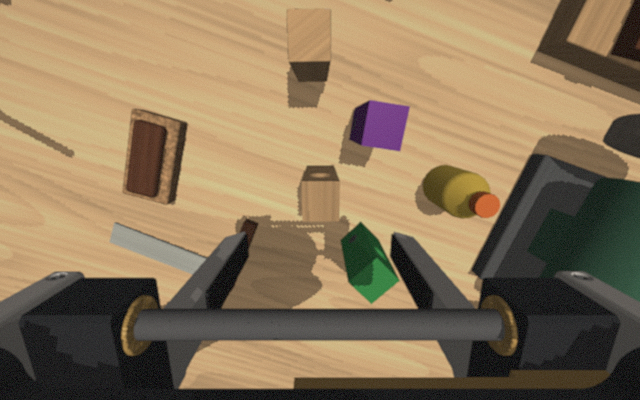

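The picture shows the drilled jaw centred at (320,200) with its hole mouth at (321,175). The blank is at (308,40), purple at (380,125) and green at (370,265), all clear of the finger paths. The fit is 44 × 39 mm with its top at 0.129 m, which is plausible. Descend and grip.

```bash
python3 -m handwheel '[{"offset":[0,1,40],"roll":-0.4,"jaw":1},{"offset":[0,0,40],"roll":0,"jaw":1},{"offset":[0,0,40],"roll":0,"jaw":1},{"offset":[0,0,20],"roll":0,"jaw":1},{"offset":[0,0,13],"roll":0,"jaw":1},{"offset":[0,0,0],"roll":0,"jaw":1},{"offset":[0,0,0],"roll":0,"jaw":0.2},{"offset":[0,0,0],"roll":0,"jaw":-0.2}]' 35
python3 -m handwheel '[{"offset":[0,0,0],"roll":0,"jaw":-1},{"offset":[0,0,0],"roll":0,"jaw":-1},{"offset":[0,0,0],"roll":0,"jaw":-1},{"offset":[0,0,0],"roll":0,"jaw":-1},{"offset":[0,0,0],"roll":0,"jaw":-1},{"offset":[0,0,0],"roll":0,"jaw":-1},{"offset":[0,0,0],"roll":0,"jaw":-1},{"offset":[0,0,0],"roll":0,"jaw":-1}]' 35
python3 -m handwheel '[{"offset":[0,0,-5],"roll":0,"jaw":-1},{"offset":[0,0,-20],"roll":0,"jaw":-1},{"offset":[0,0,-40],"roll":0,"jaw":-1},{"offset":[0,0,-45],"roll":0,"jaw":-1},{"offset":[0,0,-45],"roll":0,"jaw":-1},{"offset":[0,0,-15],"roll":0,"jaw":-1},{"offset":[0,0,0],"roll":0,"jaw":-1},{"offset":[0,0,0],"roll":0,"jaw":-1}]' 35
```

```text
t: 5.8
ee_pos: [0.4845, -0.3232, 0.0988]
orientation: [179.9, -0.1, 19.0]
ft_force: [-0.2, -0.2, 0.1]
finger_gap: 0.866
t: 6.6
ee_pos: [0.4837, -0.3229, 0.0975]
orientation: [-180.0, 0.0, 18.9]
ft_force: [-0.2, 0.7, 2.5]
finger_gap: 0.423
t: 7.4
ee_pos: [0.4834, -0.3222, 0.2663]
orientation: [-179.9, 0.0, 19.0]
ft_force: [-0.1, -0.2, -2.8]
finger_gap: 0.422
```

```bash
cat >> h.py <<'E'
ST=np.array([.6681,.1350,np.radians(-12.1)]); OFF=.001
def W(sx,sy,yaw_s,z=.2075,st=ST):
    """TCP waypoint for hole centre at stand (sx,sy), jaw x at stand-yaw yaw_s deg"""
    yaw=np.degrees(st[2])+yaw_s; p=S(st,[sx,sy])[0]-OFF*np.array([np.cos(np.radians(yaw)),np.sin(np.radians(yaw))])
    return (*p,z,yaw)
E
python3 - <<'E'
from h import *
print(W(-.18,-.195,90))
plan([W(-.18,-.25,70,.25),W(-.18,-.195,90,.22),W(-.18,-.195,90)])
E
```

```text
(np.float64(0.45101377905430184), np.float64(-0.018914173081998897), 0.2075, np.float64(77.9))
[{"offset":[7,-42,3],"roll":-6.5,"jaw":J},{"offset":[11,-41,2],"roll":-6.5,"jaw":J},{"offset":[15,-39,3],"roll":-6.5,"jaw":J},{"offset":[21,-37,3],"roll":-6.4,"jaw":J},{"offset":[24,-35,3],"roll":-6.5,"jaw":J},{"offset":[28,-31,2],"roll":-6.5,"jaw":J},{"offset":[17,-6,10],"roll":-6.7,"jaw":J},{"offset":[18,-5,10],"roll":-6.6,"jaw":J}]
[{"offset":[18,-2,10],"roll":-6.7,"jaw":J},{"offset":[0,0,13],"roll":-0,"jaw":J},{"offset":[0,0,0],"roll":0,"jaw":J},{"offset":[0,0,0],"roll":0,"jaw":J},{"offset":[0,0,0],"roll":0,"jaw":J},{"offset":[0,0,0],"roll":0,"jaw":J},{"offset":[0,0,0],"roll":0,"jaw":J},{"offset":[0,0,0],"roll":0,"jaw":J}]
end [ 0.45083093 -0.01878025  0.20730647] 77.8750774692089
```

```bash
python3 -m handwheel '[{"offset":[7,-42,3],"roll":-6.5,"jaw":-1},{"offset":[11,-41,2],"roll":-6.5,"jaw":-1},{"offset":[15,-39,3],"roll":-6.5,"jaw":-1},{"offset":[21,-37,3],"roll":-6.4,"jaw":-1},{"offset":[24,-35,3],"roll":-6.5,"jaw":-1},{"offset":[28,-31,2],"roll":-6.5,"jaw":-1},{"offset":[17,-6,10],"roll":-6.7,"jaw":-1},{"offset":[18,-5,10],"roll":-6.6,"jaw":-1}]'
python3 -m handwheel '[{"offset":[18,-2,10],"roll":-6.7,"jaw":-1},{"offset":[0,0,13],"roll":0,"jaw":-1},{"offset":[0,0,0],"roll":0,"jaw":-1},{"offset":[0,0,0],"roll":0,"jaw":-1},{"offset":[0,0,0],"roll":0,"jaw":-1},{"offset":[0,0,0],"roll":0,"jaw":-1},{"offset":[0,0,0],"roll":0,"jaw":-1},{"offset":[0,0,0],"roll":0,"jaw":-1}]'
python3 - <<'E'
from h import *
s=read_state(); print(s['ee_pos'],s['orientation'],s['joints'])
ims=[]
for c,(r0,c0) in(('scene',(140,250)),('side',(150,240)),('wrist',(120,220))):
    p,P=cloud(c); np.savez(c+'3.npz',p=p,P=P); ims.append(cv2.resize(p[r0:r0+120,c0:c0+130],(390,360),interpolation=cv2.INTER_CUBIC) if c!='wrist' else None)
    X,Y,Z=P[...,0],P[...,1],P[...,2]
    q=P[(Z>.190)&(Z<.212)&(X>.42)&(X<.62)&(Y>.012)&(Y<.25)]
    r=fitrod(q[:,:2],ST); print(c,len(q),r.x[:2],np.degrees(r.x[2]),r.cost,S(r.x,[[-.18,-.151]]),np.percentile(q[:,2],[5,50,95]))
    # jaw body below hole in stand frame
    m=(Z>.115)&(Z<.245)&(Y<.01)&(Y>-.06)&(abs(X-.45)<.05)
    q=P[m]; l=(q[:,:2]-ST[:2])@np.array([[np.cos(ST[2]),-np.sin(ST[2])],[np.sin(ST[2]),np.cos(ST[2])]])
    print('jaw stand-frame',len(q),np.round(np.percentile(l,[1,99],axis=0)*1000,1).tolist(),np.round(np.percentile(q[:,2],[1,99]),4))
save('al.png',np.hstack(ims[:2]),1)
E
```

```text
t: 8.2
ee_pos: [0.4462, -0.0354, 0.2298]
orientation: [-179.9, 0.0, 71.5]
ft_force: [0.0, 0.4, -1.6]
finger_gap: 0.422
t: 9.0
ee_pos: [0.4514, -0.0195, 0.2087]
orientation: [180.0, -0.0, 77.8]
ft_force: [-0.0, 1.0, -2.2]
finger_gap: 0.423
[ 0.4513663  -0.0194566   0.20870158] [ 1.79981692e+02 -2.07809726e-02  7.78370114e+01] [-46.40682375   1.89518913  42.49817314 121.07179951  -1.53534769
  57.51661239 -15.26307531]
scene 277 [0.66810172 0.13555449] -11.698946934634609 0.0012759396052615523 [[0.46122278 0.02418976]] [0.19771826 0.2039366  0.20745758]
jaw stand-frame 428 [[-192.0, -218.1], [-146.3, -174.1]] [0.1171 0.2434]
side 135 [0.67281333 0.11907623] -18.776779806432142 0.002656988787079723 [[0.45378879 0.03405125]] [0.19590648 0.20344432 0.20767559]
jaw stand-frame 677 [[-208.3, -223.8], [-148.3, -176.3]] [0.1172 0.2442]
wrist 3444 [0.65940444 0.11804358] -9.69087406409967 0.040963862893016845 [[ 0.45655479 -0.00050187]] [0.20092538 0.20415326 0.20575429]
jaw stand-frame 8755 [[-208.1, -218.0], [-149.5, -174.3]] [0.1243 0.2433]
```

View pics/al.png

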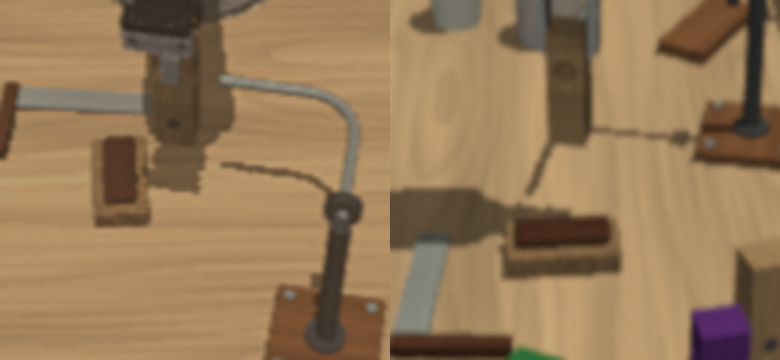

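```bash
python3 - <<'E'
from h import *
Rm=np.array([[np.cos(ST[2]),-np.sin(ST[2])],[np.sin(ST[2]),np.cos(ST[2])]])
for f in('scene0','side0','wr1','scene3','side3','wrist3'):
    P=np.load(f+'.npz')['P'].reshape(-1,3); P=P[~np.isnan(P[:,0])]; L=np.c_[(P[:,:2]-ST[:2])@Rm,P[:,2]]*1000
    for a,b in((-146,-120),(-120,-90),(-90,-60)):
        q=L[(abs(L[:,0]+180)<12)&(L[:,1]>a)&(L[:,1]<b)&(abs(L[:,2]-200)<9)]
        if len(q)>5: print(f,'tipseg',a,len(q),'x range',np.round(np.percentile(q[:,0],[3,50,97]),1),'z',np.round(np.percentile(q[:,2],[50,97]),1))
    q=L[(abs(L[:,1])<12)&(L[:,0]>-120)&(L[:,0]<-60)&(abs(L[:,2]-200)<9)]
    if len(q)>5: print(f,'straight y',len(q),np.round(np.percentile(q[:,1],[3,50,97]),1))
    if '3' in f:
        for z in(120,140,160,180):
            q=L[(abs(L[:,0]+180)<40)&(L[:,1]>-225)&(L[:,1]<-160)&(abs(L[:,2]-z)<10)]
            if len(q)>5: print(f,'jaw z',z,len(q),np.round(np.percentile(q[:,0],[2,50,98]),1),np.round(np.percentile(q[:,1],[2,50,98]),1))
E
```

```text
scene0 tipseg -146 31 x range [-188.9 -178.8 -175.7] z [203.5 208. ]
scene0 tipseg -120 36 x range [-186.4 -179.1 -173.5] z [203.7 207.5]
scene0 tipseg -90 37 x range [-186.9 -178.6 -174.9] z [203.9 206.8]
scene0 straight y 59 [-5.7 -0.2  5.3]
side0 tipseg -146 17 x range [-185.  -178.5 -175.2] z [205.7 207.2]
side0 tipseg -120 16 x range [-186.7 -180.1 -176.5] z [204.7 207.9]
side0 tipseg -90 15 x range [-185.8 -179.7 -176. ] z [203.9 207.9]
side0 straight y 60 [-10.3  -4.7   2.1]
wr1 tipseg -146 149 x range [-186.4 -180.2 -175.6] z [203.8 206. ]
wr1 tipseg -120 190 x range [-186.1 -180.1 -175.2] z [203.8 205.7]
wr1 tipseg -90 200 x range [-185.9 -179.9 -175.1] z [204.  205.8]
wr1 straight y 470 [-5.2  0.1  5.9]
scene3 tipseg -146 30 x range [-188.2 -179.2 -175.2] z [202.6 207.4]
scene3 tipseg -120 34 x range [-184.7 -178.9 -174.9] z [203.4 207.1]
scene3 tipseg -90 36 x range [-184.8 -178.7 -175.6] z [203.6 207.4]
scene3 straight y 58 [-5.4 -0.2  5.3]
scene3 jaw z 120 60 [-186.4 -160.7 -157.7] [-217.5 -190.3 -174.2]
scene3 jaw z 140 62 [-185.2 -161.3 -157. ] [-216.5 -193.3 -174.3]
s
[... 210 characters left out ...]
9] [-223.4 -217.1 -177.4]
side3 jaw z 140 86 [-199.1 -176.8 -159.3] [-222.1 -217.8 -183.3]
side3 jaw z 160 75 [-198.8 -176.1 -159.3] [-223.1 -218.3 -186.9]
side3 jaw z 180 110 [-197.7 -178.1 -159.3] [-223.7 -217.  -182.4]
wrist3 tipseg -146 803 x range [-186.6 -180.9 -175.4] z [204.2 205.9]
wrist3 tipseg -120 1053 x range [-186.3 -180.9 -175.5] z [204.2 205.9]
wrist3 tipseg -90 1235 x range [-186.5 -180.7 -175.1] z [204.1 206. ]
wrist3 jaw z 120 201 [-198.3 -179.4 -159.8] [-174.8 -174.5 -174.2]
wrist3 jaw z 140 236 [-198.1 -178.9 -159.8] [-174.8 -174.5 -174.2]
wrist3 jaw z 160 282 [-198.  -178.5 -159.7] [-174.8 -174.6 -174.2]
wrist3 jaw z 180 610 [-197.4 -179.2 -160.3] [-182.4 -174.7 -174.3]
```

Everything agrees: the rod is at x' ≈ -180.5 and z = 200 mm, the jaw is centred at x' ≈ -179 with its front face at y' = -174.5, and the hole is at rod height within 1 mm. Next I'll plan the threading and a minimum-clearance path round the bend.

```bash
cat >> h.py <<'E'
def rodpath():
    L=np.pi/2*.055
    def c(s): # s from tip
        if s<.096: return np.array([-.1803,-.151+s])
        if s<.096+L: t=(s-.096)/.055; return np.array([-.1253-.055*np.cos(t),-.055+.055*np.sin(t)])
        return np.array([-.1253+s-.096-L,0])
    return c,.096+L
def hole_at(s):
    c,_=rodpath(); pts=np.array([c(t) for t in np.linspace(s-.024,s+.024,49)])
    m=pts.mean(0); d=pts[-1]-pts[0]; d/=np.linalg.norm(d); n=np.array([-d[1],d[0]]); l=(pts-m)@n
    p=m+n*(l.max()+l.min())/2; p+=d*((c(s)-p)@d)
    return p,np.degrees(np.arctan2(d[1],d[0])),(l.max()-l.min())/2
E
python3 - <<'E'
from h import *
print(W(-.1803,-.075,90)); 
w=W(-.1803,-.082,90); s=read_state()
plan([W(-.1803,-.190,90),w],step=9)
print(max(hole_at(x)[2] for x in np.linspace(.06,.22,50)))
E
```

```text
(np.float64(0.4758746716317329), np.float64(0.09848270089790499), 0.2075, np.float64(77.9))
[{"offset":[5,-1,1],"roll":-0.1,"jaw":J},{"offset":[8,0,0],"roll":0,"jaw":J},{"offset":[9,0,0],"roll":0,"jaw":J},{"offset":[8,0,0],"roll":0,"jaw":J},{"offset":[8,0,0],"roll":0,"jaw":J},{"offset":[9,0,0],"roll":0,"jaw":J},{"offset":[8,0,0],"roll":0,"jaw":J},{"offset":[8,0,0],"roll":0,"jaw":J}]
[{"offset":[9,0,0],"roll":0,"jaw":J},{"offset":[8,0,0],"roll":0,"jaw":J},{"offset":[8,0,0],"roll":0,"jaw":J},{"offset":[9,0,0],"roll":0,"jaw":J},{"offset":[8,0,0],"roll":0,"jaw":J},{"offset":[8,0,0],"roll":0,"jaw":J},{"offset":[0,0,0],"roll":0,"jaw":J},{"offset":[0,0,0],"roll":0,"jaw":J}]
end [0.47394329 0.09131105 0.2075772 ] 77.94505531442728
0.0025768999089364397
```

```bash
python3 -m handwheel '[{"offset":[5,-1,1],"roll":-0.1,"jaw":-1},{"offset":[8,0,0],"roll":0,"jaw":-1},{"offset":[9,0,0],"roll":0,"jaw":-1},{"offset":[8,0,0],"roll":0,"jaw":-1},{"offset":[8,0,0],"roll":0,"jaw":-1},{"offset":[9,0,0],"roll":0,"jaw":-1},{"offset":[8,0,0],"roll":0,"jaw":-1},{"offset":[8,0,0],"roll":0,"jaw":-1}]'
python3 - <<'E'
from h import *
s=read_state();print(s['ft_force'],s['torque'])
E
```

```text
t: 9.95
ee_pos: [0.4636, 0.0431, 0.2075]
orientation: [-180.0, 0.0, 78.0]
ft_force: [-0.4, 1.0, -1.8]
finger_gap: 0.423
[-0.42147878  0.95266692 -1.78779687] [-0.09273615  0.10197207  0.01290016]
```

```bash
python3 -m handwheel '[{"offset":[9,0,0],"roll":0,"jaw":-1},{"offset":[8,0,0],"roll":0,"jaw":-1},{"offset":[8,0,0],"roll":0,"jaw":-1},{"offset":[9,0,0],"roll":0,"jaw":-1},{"offset":[8,0,0],"roll":0,"jaw":-1},{"offset":[8,0,0],"roll":0,"jaw":-1},{"offset":[0,0,0],"roll":0,"jaw":-1},{"offset":[0,0,0],"roll":0,"jaw":-1}]'
python3 - <<'E'
from h import *
print(read_state()['joints'])
_,e=rodpath()
ss=np.r_[.072,np.arange(.078,e+.026,.006)]
ws=[]
for s in ss:
    p,y,_=hole_at(s); ws.append(W(*p,y))
plan(ws,step=9); print(ws[-1],hole_at(ss[-1]))
E
```

```text
t: 10.75
ee_pos: [0.4738, 0.0912, 0.2074]
orientation: [-180.0, 0.0, 78.0]
ft_force: [-0.1, -0.1, -2.8]
finger_gap: 0.422
[-52.8871434    6.23941517  37.45244099 117.56339487  -4.47290245
  57.57247207 -25.23632938]
[{"offset":[4,0,0],"roll":0.1,"jaw":J},{"offset":[6,0,0],"roll":0.3,"jaw":J},{"offset":[6,1,0],"roll":1.2,"jaw":J},{"offset":[5,0,0],"roll":2,"jaw":J},{"offset":[6,0,0],"roll":2.7,"jaw":J},{"offset":[6,0,0],"roll":3.5,"jaw":J},{"offset":[6,0,0],"roll":4.3,"jaw":J},{"offset":[6,1,0],"roll":5.1,"jaw":J}]
[{"offset":[6,0,0],"roll":5.9,"jaw":J},{"offset":[5,0,0],"roll":6.2,"jaw":J},{"offset":[6,0,0],"roll":6.3,"jaw":J},{"offset":[6,1,0],"roll":6.2,"jaw":J},{"offset":[6,0,0],"roll":6.3,"jaw":J},{"offset":[5,0,0],"roll":6.2,"jaw":J},{"offset":[6,0,0],"roll":6.3,"jaw":J},{"offset":[6,0,0],"roll":6.1,"jaw":J}]
[{"offset":[6,1,0],"roll":5.4,"jaw":J},{"offset":[5,0,0],"roll":4.6,"jaw":J},{"offset":[6,-1,0],"roll":3.8,"jaw":J},{"offset":[6,0,0],"roll":3.1,"jaw":J},{"offset":[6,0,0],"roll":2.2,"jaw":J},{"offset":[6,0,0],"roll":1.5,"jaw":J},{"offset":[6,0,0],"roll":0.7,"jaw":J},{"offset":[0,0,0],"roll":0,"jaw":J}]
end [0.56569516 0.15737587 0.20740429] -12.040547676340406
(np.float64(0.5657315929966017), np.float64(0.15694311044503784), 0.2075, np.float64(-12.03782700214721)) (array([-1.03693796e-01, -1.62768400e-06]), np.float64(0.06217299785278831), np.float64(2.4415274371776745e-05))
```

```bash
python3 -m handwheel '[{"offset":[4,0,0],"roll":0.1,"jaw":-1},{"offset":[6,0,0],"roll":0.3,"jaw":-1},{"offset":[6,1,0],"roll":1.2,"jaw":-1},{"offset":[5,0,0],"roll":2,"jaw":-1},{"offset":[6,0,0],"roll":2.7,"jaw":-1},{"offset":[6,0,0],"roll":3.5,"jaw":-1},{"offset":[6,0,0],"roll":4.3,"jaw":-1},{"offset":[6,1,0],"roll":5.1,"jaw":-1}]'
python3 - <<'E'
from h import *
s=read_state();print(s['ee_pos'],s['orientation'][2],s['torque'],s['joints'])
E
```

```text
t: 11.55
ee_pos: [0.4889, 0.1343, 0.2075]
orientation: [-180.0, -0.0, 58.5]
ft_force: [-0.3, 0.8, -2.2]
finger_gap: 0.426
[0.48886754 0.1343244  0.20747619] 58.53334464746095 [-0.05167284  0.15028996 -0.05038385] [-56.56471325   9.39716585  38.28652622 114.81942832  -6.85722401
  57.96574763 -46.47080042]
```

No contact forces. Continuing round the bend.

```bash
python3 -m handwheel '[{"offset":[6,0,0],"roll":5.9,"jaw":-1},{"offset":[5,0,0],"roll":6.2,"jaw":-1},{"offset":[6,0,0],"roll":6.3,"jaw":-1},{"offset":[6,1,0],"roll":6.2,"jaw":-1},{"offset":[6,0,0],"roll":6.3,"jaw":-1},{"offset":[5,0,0],"roll":6.2,"jaw":-1},{"offset":[6,0,0],"roll":6.3,"jaw":-1},{"offset":[6,0,0],"roll":6.1,"jaw":-1}]'
python3 - <<'E'
from h import *
s=read_state();print(s['ee_pos'],s['orientation'][2],s['torque'],s['joints'])
_,e=rodpath()
# where the actual hole centre is vs. path
def chk():
    best=min(np.linspace(.08,.25,400),key=lambda q:np.linalg.norm(np.array(W(*hole_at(q)[0],hole_at(q)[1])[:2])-s['ee_pos'][:2]))
    w=W(*hole_at(best)[0],hole_at(best)[1]); print('s',best,'err mm',(np.array(w[:2])-s['ee_pos'][:2])*1e3,'yaw err',w[3]-s['orientation'][2]); return best
b=chk()
plan([W(*hole_at(q)[0],hole_at(q)[1]) for q in np.arange(b+.006,e+.027,.006)],step=9)
E
```

```text
t: 12.35
ee_pos: [0.5252, 0.1604, 0.2074]
orientation: [180.0, 0.0, 9.0]
ft_force: [-0.1, -0.0, -2.9]
finger_gap: 0.424
[0.52523471 0.16038578 0.20740862] 8.961704590759773 [-0.06670865  0.11089469 -0.02042336] [-61.55747346  15.87785125  45.78579579 110.09754894 -13.16824496
  59.359028   -91.12397918]
s 0.16265664160401 err mm [ 0.12068233 -1.15743867] yaw err -0.3122628009717854
[{"offset":[6,1,0],"roll":5.6,"jaw":J},{"offset":[6,0,0],"roll":4.6,"jaw":J},{"offset":[5,0,0],"roll":3.7,"jaw":J},{"offset":[6,0,0],"roll":3,"jaw":J},{"offset":[6,0,0],"roll":2.1,"jaw":J},{"offset":[6,0,0],"roll":1.4,"jaw":J},{"offset":[6,0,0],"roll":0.6,"jaw":J},{"offset":[0,0,0],"roll":0,"jaw":J}]
end [0.56601497 0.15699556 0.20740862] -12.038295409240227
```

```bash
python3 -m handwheel '[{"offset":[6,1,0],"roll":5.6,"jaw":-1},{"offset":[6,0,0],"roll":4.6,"jaw":-1},{"offset":[5,0,0],"roll":3.7,"jaw":-1},{"offset":[6,0,0],"roll":3,"jaw":-1},{"offset":[6,0,0],"roll":2.1,"jaw":-1},{"offset":[6,0,0],"roll":1.4,"jaw":-1},{"offset":[6,0,0],"roll":0.6,"jaw":-1},{"offset":[0,0,0],"roll":0,"jaw":-1}]'
python3 - <<'E'
from h import *
s=read_state();print(s['ee_pos'],s['torque'],s['joints'][6])
plan([W(-.063,0,0)],step=8)
for c in('wrist','scene'):
    p,P=cloud(c); L=np.c_[(P.reshape(-1,3)[:,:2]-ST[:2])@np.array([[np.cos(ST[2]),-np.sin(ST[2])],[np.sin(ST[2]),np.cos(ST[2])]]),P.reshape(-1,3)[:,2]]*1000
    q=L[(abs(L[:,1])<30)&(abs(L[:,0]+103)<40)&(L[:,2]>115)&(L[:,2]<185)]
    print(c,len(q),np.round(np.percentile(q,[2,50,98],axis=0),1).tolist())
    q=L[(abs(L[:,1])<20)&(abs(L[:,0]+38)<14)&(L[:,2]>205)&(L[:,2]<225)]
    print(c,'collar',len(q),np.round(np.percentile(q,[2,50,98],axis=0),1).tolist())
E
```

```text
t: 13.15
ee_pos: [0.5665, 0.1563, 0.2074]
orientation: [180.0, -0.0, -11.8]
ft_force: [0.1, 0.6, -2.5]
finger_gap: 0.419
[0.56646008 0.15625085 0.20741693] [-0.04413932  0.18385208 -0.01007642] -105.3962866691525
[{"offset":[8,0,0],"roll":0.1,"jaw":J},{"offset":[8,0,0],"roll":0,"jaw":J},{"offset":[8,0,0],"roll":0.1,"jaw":J},{"offset":[8,0,0],"roll":0.1,"jaw":J},{"offset":[8,0,0],"roll":0,"jaw":J},{"offset":[0,0,0],"roll":0,"jaw":J},{"offset":[0,0,0],"roll":0,"jaw":J},{"offset":[0,0,0],"roll":0,"jaw":J}]
end [0.60559826 0.14799267 0.20741693] -12.074672908862233
wrist 591 [[-81.4, -19.6, 118.6], [-81.0, -7.0, 158.3], [-80.6, 19.3, 183.4]]
wrist collar 1274 [[-47.6, -17.4, 205.2], [-29.7, -0.2, 215.5], [-24.2, 16.5, 218.7]]
scene 58 [[-87.2, -19.6, 123.8], [-83.6, -0.3, 171.2], [-81.0, 19.2, 183.9]]
scene collar 50 [[-49.5, -16.7, 205.4], [-29.8, -0.7, 214.8], [-24.2, 17.7, 219.7]]
```

```bash
python3 -m handwheel '[{"offset":[8,0,0],"roll":0.1,"jaw":-1},{"offset":[8,0,0],"roll":0,"jaw":-1},{"offset":[8,0,0],"roll":0.1,"jaw":-1},{"offset":[8,0,0],"roll":0.1,"jaw":-1},{"offset":[8,0,0],"roll":0,"jaw":-1},{"offset":[2,0,0],"roll":0,"jaw":-1},{"offset":[0,0,0],"roll":0,"jaw":-1},{"offset":[0,0,0],"roll":0,"jaw":-1}]'
python3 -m handwheel '[{"offset":[1,0,0],"roll":0,"jaw":-1},{"offset":[1,0,0],"roll":0,"jaw":-1},{"offset":[0,0,0],"roll":0,"jaw":-1},{"offset":[0,0,0],"roll":0,"jaw":-1},{"offset":[0,0,0],"roll":0,"jaw":-1},{"offset":[0,0,0],"roll":0,"jaw":-1},{"offset":[0,0,0],"roll":0,"jaw":-1},{"offset":[0,0,0],"roll":0,"jaw":-1}]'
python3 - <<'E'
from h import *
s=read_state();print((s['ee_pos'][:2]-ST[:2])@np.array([[np.cos(ST[2]),-np.sin(ST[2])],[np.sin(ST[2]),np.cos(ST[2])]]),s['ee_pos'][2],s['ft_force'])
E
```

```text
t: 14.05
ee_pos: [0.6067, 0.1478, 0.2074]
orientation: [180.0, 0.0, -12.1]
ft_force: [-0.6, -0.6, -2.1]
finger_gap: 0.418
t: 14.85
ee_pos: [0.6088, 0.1474, 0.2075]
orientation: [180.0, 0.0, -12.1]
ft_force: [0.8, 0.2, -2.4]
finger_gap: 0.422
[-0.06059669 -0.00030503] 0.2074793544096025 [ 0.84269273  0.19313593 -2.35177382]
```

```bash
for i in 1; do python3 -m handwheel '[{"offset":[1,0,0],"roll":0,"jaw":-1},{"offset":[0,0,0],"roll":0,"jaw":-1},{"offset":[0.5,0,0],"roll":0,"jaw":-1},{"offset":[0,0,0],"roll":0,"jaw":-1},{"offset":[0,0,0],"roll":0,"jaw":-1},{"offset":[0,0,0],"roll":0,"jaw":-1},{"offset":[0,0,0],"roll":0,"jaw":-1},{"offset":[0,0,0],"roll":0,"jaw":-1}]'; python3 -m handwheel '[{"offset":[0.5,0,0],"roll":0,"jaw":-1},{"offset":[0,0,0],"roll":0,"jaw":-1},{"offset":[0,0,0],"roll":0,"jaw":-1},{"offset":[0,0,0],"roll":0,"jaw":-1},{"offset":[0,0,0],"roll":0,"jaw":-1},{"offset":[0,0,0],"roll":0,"jaw":-1},{"offset":[0,0,0],"roll":0,"jaw":-1},{"offset":[0,0,0],"roll":0,"jaw":-1}]'; done
```

```text
t: 15.65
ee_pos: [0.6102, 0.1471, 0.2075]
orientation: [180.0, 0.0, -12.0]
ft_force: [-0.6, 0.6, -2.1]
finger_gap: 0.424
t: 16.45
ee_pos: [0.6107, 0.147, 0.2075]
orientation: [180.0, 0.0, -12.1]
ft_force: [0.6, -0.5, -2.7]
finger_gap: 0.424
```

```bash
python3 -m handwheel '[{"offset":[0.5,0,0],"roll":0,"jaw":-1},{"offset":[0,0,0],"roll":0,"jaw":-1},{"offset":[0,0,0],"roll":0,"jaw":-1},{"offset":[0,0,0],"roll":0,"jaw":-1},{"offset":[0.5,0,0],"roll":0,"jaw":-1},{"offset":[0,0,0],"roll":0,"jaw":-1},{"offset":[0,0,0],"roll":0,"jaw":-1},{"offset":[0,0,0],"roll":0,"jaw":-1}]'; python3 - <<'E'
from h import *
p,P=cloud('wrist'); np.savez('w4.npz',p=p,P=P); save('w4.png',cv2.resize(p[60:220,240:440],(800,600)),1)
print(read_state()['ft_force'])
E
```

```text
t: 17.25
ee_pos: [0.6116, 0.1468, 0.2074]
orientation: [180.0, 0.0, -12.0]
ft_force: [-2.0, 0.5, -0.5]
finger_gap: 0.426
[-2.03516251  0.32095299 -2.27371599]
```

View pics/w4.png

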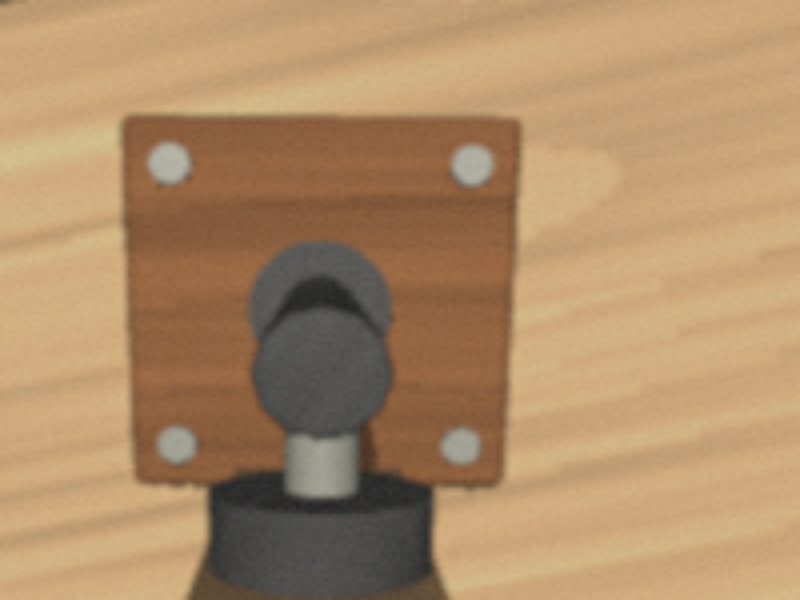

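The wrist crop shows the post top at (322,370), the collar at (322,530) and the jaw directly behind it with no visible gap. The -2 N along x agrees with contact. Next I'll lower until the roof of the hole rests on the rod.

```bash
python3 -m handwheel '[{"offset":[0,0,2],"roll":0,"jaw":-1},{"offset":[0,0,2],"roll":0,"jaw":-1},{"offset":[0,0,1],"roll":0,"jaw":-1},{"offset":[0,0,1],"roll":0,"jaw":-1},{"offset":[0,0,0],"roll":0,"jaw":-1},{"offset":[0,0,0],"roll":0,"jaw":-1},{"offset":[0,0,0],"roll":0,"jaw":-1},{"offset":[0,0,0],"roll":0,"jaw":-1}]'; python3 -m handwheel '[{"offset":[0,0,0.5],"roll":0,"jaw":-1},{"offset":[0,0,0],"roll":0,"jaw":-1},{"offset":[0,0,0],"roll":0,"jaw":-1},{"offset":[0,0,0],"roll":0,"jaw":-1},{"offset":[0,0,0],"roll":0,"jaw":-1},{"offset":[0,0,0],"roll":0,"jaw":-1},{"offset":[0,0,0],"roll":0,"jaw":-1},{"offset":[0,0,0],"roll":0,"jaw":-1}]'
```

```text
t: 18.1
ee_pos: [0.6116, 0.1468, 0.2014]
orientation: [180.0, 0.0, -12.1]
ft_force: [-2.3, 0.6, -3.9]
finger_gap: 0.422
t: 18.9
ee_pos: [0.6117, 0.1468, 0.201]
orientation: [-180.0, 0.0, -12.1]
ft_force: [-5.3, 0.5, 1.3]
finger_gap: 0.423
```

```bash
python3 -m handwheel '[{"offset":[0,0,0],"roll":0,"jaw":-1},{"offset":[0,0,0],"roll":0,"jaw":-1},{"offset":[0,0,0],"roll":0,"jaw":-1},{"offset":[0,0,0],"roll":0,"jaw":0.0},{"offset":[0,0,0],"roll":0,"jaw":0.2},{"offset":[0,0,0],"roll":0,"jaw":0.4},{"offset":[0,0,0],"roll":0,"jaw":0.4},{"offset":[0,0,0],"roll":0,"jaw":0.4}]' 4; python3 -m handwheel '[{"offset":[0,0,0],"roll":0,"jaw":0.4},{"offset":[0,0,0],"roll":0,"jaw":0.4},{"offset":[0,0,0],"roll":0,"jaw":0.4},{"offset":[0,0,0],"roll":0,"jaw":0.4},{"offset":[0,0,0],"roll":0,"jaw":0.4},{"offset":[0,0,0],"roll":0,"jaw":0.4},{"offset":[0,0,0],"roll":0,"jaw":0.4},{"offset":[0,0,0],"roll":0,"jaw":0.4}]'
python3 -m handwheel '[{"offset":[0,0,-5],"roll":0,"jaw":0.4},{"offset":[0,0,-15],"roll":0,"jaw":0.4},{"offset":[0,0,-25],"roll":0,"jaw":0.4},{"offset":[0,0,-35],"roll":0,"jaw":0.4},{"offset":[0,0,-40],"roll":0,"jaw":0.4},{"offset":[0,0,-40],"roll":0,"jaw":0.4},{"offset":[0,0,0],"roll":0,"jaw":0.4},{"offset":[0,0,0],"roll":0,"jaw":0.4}]'
python3 - <<'E'
from h import *
p,P=cloud('scene'); b,Q=cloud('side')
f=lambda x:cv2.resize(x,(400,500),interpolation=cv2.INTER_CUBIC)
save('fin.png',np.hstack([f(p[150:290,290:402]),f(b[100:240,280:392])]),1)
for c,p,P in(('wrist',*cloud('wrist')),('scene',p,P),('side',b,Q)):
    L=np.c_[(P.reshape(-1,3)[:,:2]-ST[:2])@np.array([[np.cos(ST[2]),-np.sin(ST[2])],[np.sin(ST[2]),np.cos(ST[2])]]),P.reshape(-1,3)[:,2]]*1000
    q=L[(abs(L[:,1])<40)&(abs(L[:,0]+58)<30)&(L[:,2]>105)&(L[:,2]<180)]
    t=L[(abs(L[:,1])<40)&(abs(L[:,0]+65)<30)&(abs(L[:,2]-233)<8)]
    print(c,np.round(np.percentile(q,[2,50,98],axis=0),1).tolist() if len(q) else 0,'top',len(t),np.round(np.percentile(t,[2,50,98],axis=0),1).tolist() if len(t) else 0)
E
```

```text
t: 19.7
ee_pos: [0.6119, 0.1468, 0.201]
orientation: [-180.0, -0.0, -12.1]
ft_force: [-0.2, -0.1, 0.1]
finger_gap: 0.7
t: 20.5
ee_pos: [0.6117, 0.1468, 0.201]
orientation: [180.0, 0.0, -12.0]
ft_force: [0.4, -0.6, -0.4]
finger_gap: 0.699
t: 21.3
ee_pos: [0.612, 0.1467, 0.3624]
orientation: [-179.9, -0.1, -12.1]
ft_force: [-0.6, -1.2, 0.7]
finger_gap: 0.701
wrist 0 top 1441 [[-77.9, -18.9, 230.6], [-56.3, 0.6, 232.0], [-35.7, 19.3, 233.4]]
scene [[-39.9, -19.6, 106.2], [-37.2, 11.8, 141.6], [-34.3, 19.8, 172.3]] top 182 [[-80.7, -18.8, 225.9], [-54.0, 0.3, 232.7], [-36.2, 19.4, 235.3]]
side [[-79.6, -26.4, 105.8], [-56.1, -19.4, 142.5], [-36.1, 7.4, 178.8]] top 97 [[-79.0, -24.8, 226.5], [-56.7, -8.8, 232.8], [-36.6, 19.1, 236.5]]
```

View pics/fin.png

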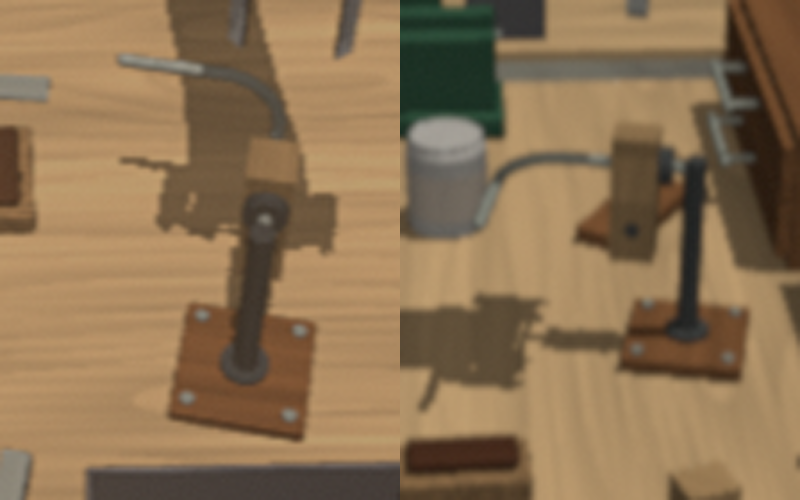

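The picture shows the jaw hanging level against the collar (left panel (270,160), right panel (637,190)) with the fingers well above it. As a last check I'll test stillness and whether anything else moved, then hand in.

```bash
python3 -m handwheel '[{"offset":[0,0,0],"roll":0,"jaw":0.4},{"offset":[0,0,0],"roll":0,"jaw":0.4},{"offset":[0,0,0],"roll":0,"jaw":0.4},{"offset":[0,0,0],"roll":0,"jaw":0.4},{"offset":[0,0,0],"roll":0,"jaw":0.4},{"offset":[0,0,0],"roll":0,"jaw":0.4},{"offset":[0,0,0],"roll":0,"jaw":0.4},{"offset":[0,0,0],"roll":0,"jaw":0.4}]'
python3 - <<'E'
from h import *
p,P=cloud('wrist')
L=np.c_[(P.reshape(-1,3)[:,:2]-ST[:2])@np.array([[np.cos(ST[2]),-np.sin(ST[2])],[np.sin(ST[2]),np.cos(ST[2])]]),P.reshape(-1,3)[:,2]]*1000
t=L[(abs(L[:,1])<40)&(abs(L[:,0]+65)<30)&(abs(L[:,2]-233)<8)]; print(np.round(np.percentile(t,[2,50,98],axis=0),1).tolist())
for c in('scene','side'):
    Z0=np.load(c+'0.npz')['P'][...,2]; Z=cloud(c)[1]
    X0=np.load(c+'0.npz')['P']
    d=(abs(Z[...,2]-Z0)>.015)&(Z0<.3)
    d=cv2.morphologyEx(d.astype('uint8'),cv2.MORPH_OPEN,np.ones((3,3)))
    n,_,st,ce=cv2.connectedComponentsWithStats(d)
    for i in range(1,n): u,v=ce[i].astype(int); print(c,'changed',st[i,4],(v,u),np.round(X0[v,u],2),np.round(Z[v,u],2))
arm.finish_job()
E
```

```text
t: 22.25
ee_pos: [0.6117, 0.1468, 0.361]
orientation: [180.0, 0.0, -12.1]
ft_force: [1.2, -0.4, 0.6]
finger_gap: 0.701
[[-77.5, -18.9, 230.5], [-55.9, -0.3, 232.0], [-35.4, 19.2, 233.5]]
scene changed 348 (np.int64(17), np.int64(309)) [-0.88 -0.01  0.08] [ 0.08 -0.01  0.51]
scene changed 8032 (np.int64(69), np.int64(384)) [-0.89  0.47 -0.27] [0.66 0.14 0.66]
scene changed 237 (np.int64(75), np.int64(287)) [-1.2  -0.18 -0.49] [ 0.03 -0.09  0.27]
scene changed 276 (np.int64(79), np.int64(331)) [0.08 0.07 0.28] [-0.01  0.08  0.22]
scene changed 83 (np.int64(99), np.int64(478)) [0.19 0.59 0.25] [-0.17  0.77  0.  ]
scene changed 110 (np.int64(103), np.int64(510)) [0.22 0.69 0.26] [-1.17  1.55 -0.75]
scene changed 382 (np.int64(199), np.int64(219)) [ 0.48 -0.33  0.08] [ 0.42 -0.35  0.  ]
scene changed 209 (np.int64(196), np.int64(365)) [0.59 0.15 0.21] [0.62 0.14 0.23]
scene changed 34 (np.int64(219), np.int64(367)) [ 0.52  0.18 -0.  ] [0.63 0.16 0.15]
scene changed 12 (np.int64(217), np.int64(357)) [ 0.51  0.15 -0.  ] [0.63 0.13 0.15]
scene changed 9 (np.int64(225), np.int64(356)) [ 0.55 
[... 302 characters left out ...]
64(78), np.int64(240)) [0.21 0.69 0.25] [0.15 1.25 0.07]
side changed 107 (np.int64(86), np.int64(230)) [0.18 0.59 0.26] [ 0.07  1.39 -0.03]
side changed 290 (np.int64(155), np.int64(184)) [0.09 0.06 0.22] [0.1  0.01 0.24]
side changed 129 (np.int64(138), np.int64(345)) [ 0.66  0.62 -0.  ] [0.61 0.14 0.23]
side changed 344 (np.int64(159), np.int64(344)) [0.63 0.38 0.02] [0.61 0.13 0.16]
side changed 343 (np.int64(170), np.int64(120)) [-0.07 -0.07  0.24] [-0.08 -0.04  0.22]
side changed 178 (np.int64(171), np.int64(148)) [-0.01 -0.03  0.21] [ 0.02 -0.11  0.26]
side changed 800 (np.int64(264), np.int64(313)) [ 0.48 -0.34  0.09] [ 0.49 -0.23 -0.  ]
the job is handed in; nothing more can be done
```

The drilled jaw is hanging on the stand's rod against the stop collar. It has been let go, and I handed the job in at about 22.4 s of the 56 s allowed.

- **Which jaw:** I took the wooden block whose hole showed in both the scene and wrist pictures, and left the blank and the green and purple look-alikes alone.
- **Threading:** It went over the free end and round the bend with no contact force above the sensor noise. I slid it on until it touched the collar at about 2 N, then lowered it until the rod took its weight. During that last lowering the horizontal push against the collar rose to about 5 N before release.
- **Last checks:** After release the hole centre was about 57 mm from the post axis, as expected for touching the collar. The top of the jaw was at 232–233 mm, which fits the hole hanging 7 mm below the rod. A second reading 0.9 s later agreed within 1 mm, and the gripper was about 13 cm above the jaw.
- **Rest of the bench:** Comparing depth pictures before and after showed changes only at the arm, where the jaw had stood, and where it now hangs. That comparison only picks up changes of more than 15 mm.

No check failed. The side camera put the stand about 5 mm off in y from the other two cameras. I put this down to it seeing only one face of the rod and went by the wrist and scene cameras.

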